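# Level the sprung instrument shelf and keep the load on

### The job

The small white instrument shelf stands on one sprung levelling foot, so only under load does it show whether it is level. Lay the spirit level lengthwise on the free part of the shelf, its grey mat, and let go of it. Then turn the foot's black handwheel until the bubble sits midway between its two lines while you press the level firmly down, the foot right down on its stop, with some 10 to 20 N; finish while still pressing like that with the bubble centred, so that the lock nut can be tightened under load, and leave the medicine box, the tape roll, the vial and the ampoule where they are.

Things in the scene. Friction and masses are not known exactly. Their poses are not given: they have to be found in the camera images.
- shelf: Fixed stand of the white instrument shelf; the deck on it is 227 x 150 mm with 4 mm lips on its long sides, its top about 70 mm above the table. Origin on the table below the deck's middle; x runs along the deck from the two hinged rear feet (x = -75 mm) to the sprung levelling foot with the handwheel (x = +75 mm), z up. The deck only tilts, about the rear feet.
- shelf_deck (a joint): Lift of the deck on its foot's spring (rad): 0.0107 unloaded (foot 1.6 mm high), 0 pressed down on the stop; that takes 6 N at the level's middle, 3 N on its shoulder nearer the wheel, and cannot be done over the rear feet. Only at 0 does the bubble show the true tilt. Beyond that the foot's rubber yields little: 0.00025 rad a newton there. The stop's height is wrong at the start.
- shelf_top (a point): Point on the deck's top face in the middle of its free part, a flush ribbed grey mat 150 x 118 mm (50 mm from the line of the rear feet, 100 mm from the handwheel's axis): the level's place. Axes as the deck's: x to the handwheel, z normal to the deck.
- wheel_grip (a point): Centre of the black knurled handwheel (45 mm diameter, 24 mm tall, axis upright) on the levelling foot; its underside is 87 mm, this point 99 mm above the table. Clockwise as seen from above it raises that end of the deck, 6 mm a turn (0.0064 rad of deck tilt per rad); anticlockwise it lowers it. It turns several turns with some 0.06 N m and stays where it is left.
- level: Loose pocket spirit level, 0.4 kg: aluminium bar 140 x 22 x 36 mm, in its middle a clear block 48 mm long, 33 mm high, with the vial. The solid shoulders, 24 to 70 mm to either side of the middle, are for pressing. Origin at the centre of its underside; x along its length, z up. Either end may point to the handwheel.
- bubble (a joint): Place of the 12 mm long white bubble along the level's x (m): 0 = midway between the two black lines (17 mm apart), -0.012 and 0.012 = ends of the vial. It floats to the higher end, 0.6 mm for each 0.001 rad of tilt, and settles in about 1.5 s.
- bubble_mid (a point): Centre of the bubble, 25 mm above the level's underside.
- tablets: Bystander: medicine box 56 x 86 x 36 mm. Origin at the centre of its underside.
- tape: Bystander: roll of surgical tape, 47 mm diameter, 56 mm tall, standing. Origin at the centre of its underside.
- clear_vial: Bystander: clear injection vial, 30 mm diameter, 62 mm tall. Origin at the centre of its underside.
- ampoule: Bystander: white plastic ampoule, 14 x 19 x 53 mm, standing. Origin at the centre of its underside.

How it is judged:
By the outcome, as a careful person would: the job done as asked, in the order asked, and still so for the second after the job is handed in, while the arm keeps its last pose, push and grip.
It also fails if it takes over 70 s, if anything falls off the work surface, if the arm or the gripper's body presses on something with over 40 N, if the wrist force passes 120 N, or if a joint passes its speed limit or range.

### The arm

A 6-joint arm with a two-finger parallel gripper is mounted at the origin on a cart in front of the work surface, level with it; the furniture and walls round the work are solid. World frame = base frame: x ahead of the robot, y to its left, z up, the work surface at z = 0. Lengths are in mm, angles in rad, forces in N, time in s.
With the tool pointing down it reaches from about 325 to 750 mm from the base axis. Payload 7.6 kg.
Tool frame: the origin (TCP) lies between the finger pads; the fingertips stand 14 mm ahead of it and the grasp point (between the pads) lies 5 mm behind it; z points along the fingers, y is the line along which they close (so a half turn about z gives the same grasp; the last joint's range is limited). The gripper opens to 85 mm and grips with 20 to 120 N. Pads are 22 mm wide; open, the fingers measure 114 mm over their backs; the gripper's body (76 mm by 85 mm) begins 54 mm behind the grasp point. The pads swing forward as they close: fully open they stand 13 mm farther back than shut.
Start: joints at [1.129, 0.052, 1.401, -0, 1.689, -0.07], TCP at [190.714, 489.155, 245.323] pointing down, gripper open.
Joint ranges: [-2.9, 2.9], [-0.91, 2.17], [0.12, 2.37], [-1.06, 4.2], [0.26, 2.73], [-2.93, 2.93]. Speed limits (rad/s): [2.57, 2.57, 3.01, 3.14, 3.14, 3.14].

### API

Orientations are given as a 3x3 rotation matrix whose columns are the frame's x, y, z axes.
In Python, from rig import env, viewer gives the robot as it stands. The module is installed in compiled form; this text tells all that it offers.
- The arm moves only by the tool play_rows, never from a script. Its argument "targets" is a list of rows, each an object with "delta_pos": the shift along the tool's x, y, z in mm, a list of three; "twist": the turn about the tool's z in degrees. In form: [{"delta_pos": [dx, dy, dz], "twist": twist}, ...]. A call has 1 to 20 rows; each row is the pose to reach, as a shift and turn from the pose commanded when the call began, along the tool's axes at that moment; what a row does not reach only later rows make up. A row lasts 1/8 s, in which the tool goes at most 62.5 mm and 10.7 degrees, less where a joint would pass 70% of its speed; a pose out of reach is approached as far as the arm can. A call with a gripper value outside its range is refused whole. "hand" is the closure, from -1 (fully open) to 1 (shut), set as the call begins (left out, the last holds). The fingers move at their own pace and stop on an object; the grip force is fixed at half the most. Time passes only in rows, so rows that repeat a pose let the fingers close. It gives the time, the measured TCP pose, the force, the opening and the grip force at its end, in the units of the state.
- env.read_state(): the state, without advancing time (a new reading comes with each control period).
- viewer.capture(name): name is "scene" or "top" or "wrist"; returns a dict with "pixels" (384x512x3 uint8, blue, green, red), "depth" (384x512 float32, mm along the optical axis (not along the pixel's ray), 0 where there is no reading), "fovy" (degrees; the focal length in pixels is half the picture's height over the tangent of half this angle, whatever the lens; pixels are square), "cx", "cy" (the principal point, pixels), "world_from_camera" (4x4, takes a point from camera to world coordinates). Camera axes: x right, y up, looking along -z (the intrinsics and any distortion apply to the point x, -y, -z); pixel columns grow to the right and rows downward; lengths in mm; the calibration is good to about 2 mm. A picture is of the moment at which its call begins.
- env.job_done(): hands the job in; it is judged then, once.
The state is a dict: "t": time; "joint_positions": joint angles; "qd": joint speeds; "joint_torque": joint torques, N m; "position": TCP position; "orientation": TCP orientation; "wrist_force": force on the tool from outside, world axes, zero at the start; "wrist_torque": the same for the moment, N m; "gripper_width": finger opening in mm; "finger_force": force on a finger pad.
Only numpy, scipy, OpenCV 4.12 (cv2) and the standard library are available. Lean on these libraries where they do the work, as an engineer would, in place of code of your own. Each camera call takes 0.05 s, during which the arm holds its last target. There are 200 camera calls.

## Working session

There is one attempt and no reset: what is moved stays moved. The work goes in short steps, Python scripts to look and compute and a tool call to move; the robot and the scene stay as the last step left them, time stands still between calls to the robot, and variables do not carry over. Pictures are saved under pics/ and viewed, at most 10 in all, crops included, and the job is handed in when it is done.

Besides the shell and the picture viewer there is one more tool, called after ">>>" by a JSON object that holds its "op" and its "data", one argument or row to a line. play_rows: Moves the arm, as the interface text tells. Its arguments: {"type":"object","properties":{"targets":{"type":"array","items":{"type":"object","properties":{"delta_pos":{"type":"array","items":{"type":"number"}},"twist":{"type":"number"}}}},"hand":{"type":"number"}},"required":["targets"]}

```bash
mkdir -p pics
cat > h.py <<'E'
import numpy as np, cv2
from rig import env, viewer
def cap(n,save=None):
    c=viewer.capture(n)
    if save: cv2.imwrite('pics/'+save+'.png',c['pixels'])
    return c
def f(c): return 192/np.tan(np.radians(c['fovy'])/2)
def ray(c,u,v):
    T=c['world_from_camera']; d=np.array([(u-c['cx'])/f(c),-(v-c['cy'])/f(c),-1.])
    return T[:3,3],T[:3,:3]@d
def onz(c,u,v,z):
    o,d=ray(c,u,v); return o+d*(z-o[2])/d[2]
def cloud(c):
    v,u=np.mgrid[:384,:512]; D=c['depth']
    P=np.stack([(u-c['cx'])/f(c)*D,-(v-c['cy'])/f(c)*D,-D],-1)
    T=c['world_from_camera']; return P@T[:3,:3].T+T[:3,3]
E
python3 - <<'E'
from h import *
a=cap('scene');b=cap('top')
cv2.imwrite('pics/a.png',cv2.resize(a['pixels'],(800,600)));cv2.imwrite('pics/b.png',cv2.resize(b['pixels'],(800,600)))
for c in(a,b):print({k:c[k] for k in c if k not in('pixels','depth')})
s=env.read_state();print(s)
E
```

```text
{'fovy': 45.584721265277295, 'cx': 249.4830301491416, 'cy': 190.00303758054167, 'world_from_camera': array([[-9.03385504e-01,  2.08688108e-01, -3.74625019e-01,
         1.68867626e+02],
       [-4.28641112e-01, -4.13552786e-01,  8.03268878e-01,
         9.48125998e+02],
       [ 1.27054417e-02,  8.86241145e-01,  4.63049894e-01,
         5.20728388e+02],
       [ 0.00000000e+00,  0.00000000e+00,  0.00000000e+00,
         1.00000000e+00]])}
{'fovy': 44.24549275582397, 'cx': 246.72207333878544, 'cy': 190.26642401155507, 'world_from_camera': array([[-2.71053760e-02,  9.96513999e-01, -7.88996116e-02,
         4.34644132e+02],
       [-9.99627498e-01, -2.72724073e-02, -1.04001072e-03,
         2.13034795e+02],
       [-3.18816759e-03,  7.88420314e-02,  9.96882024e-01,
         1.06392836e+03],
       [ 0.00000000e+00,  0.00000000e+00,  0.00000000e+00,
         1.00000000e+00]])}
{'t': 0.1, 'joint_positions': array([ 1.12868225e+00,  5.27753832e-02,  1.40160140e+00, -3.89220896e-06,
        1.68861085e+00, -7.03106924e-02]), 'qd': array([ 0.00084098, -0.00238924, -0.00061577,  0.00109837, -0.00031602,
       -0.00135367]), 'joint_torque': array([ 8.83855373e-04, -3.82581353e+01, -3.60986102e+01, -7.49675974e-05,
        4.76216825e-03, -3.74184447e-05]), 'position': array([190.61025974, 488.91269691, 244.56680243]), 'orientation': array([[-9.31673505e-01,  3.63296197e-01, -5.93347192e-04],
       [ 3.63296670e-01,  9.31672655e-01, -1.26249866e-03],
       [ 9.41443925e-05, -1.39179761e-03, -9.99999027e-01]]), 'wrist_force': array([ 0.06561628, -0.76405872, -0.80643115]), 'wrist_torque': array([-0.00222522, -0.03041893, -0.02385985]), 'finger_force': 0.0, 'gripper_width': 85.08859313988202}
```

View pics/a.png

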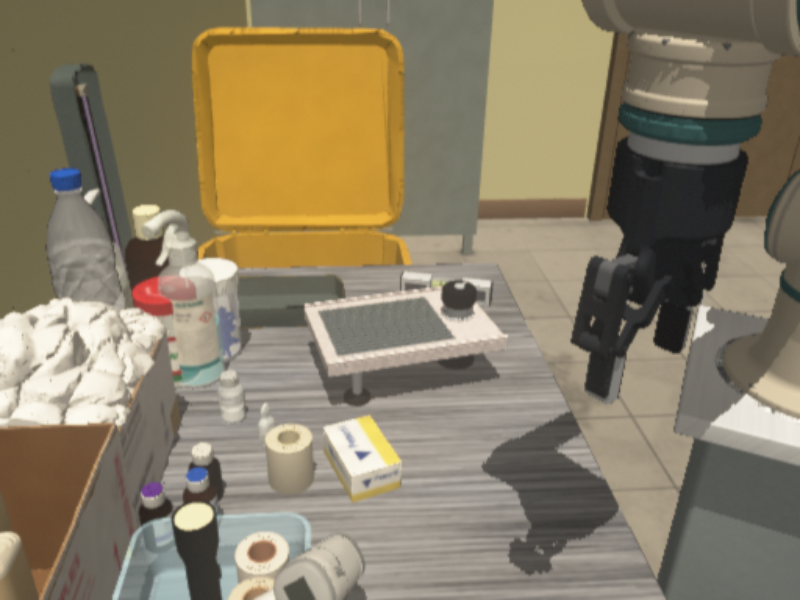

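View pics/b.png

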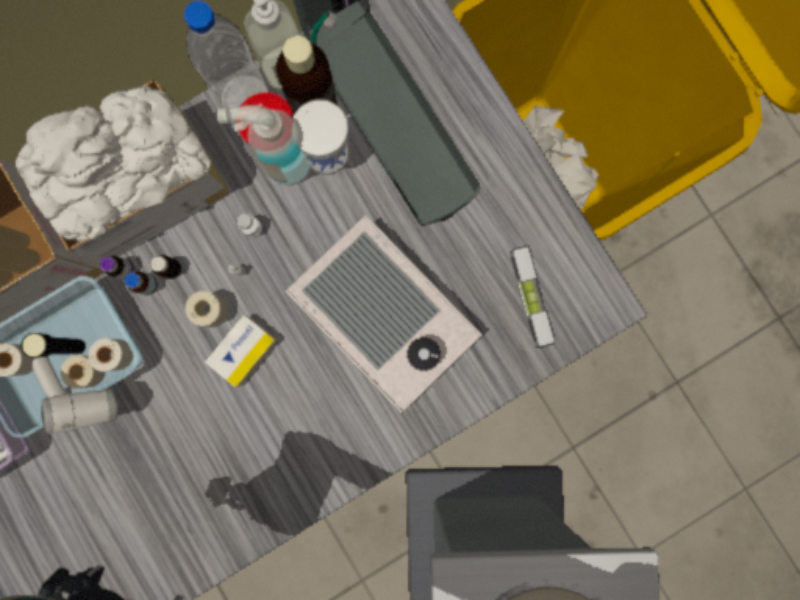

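The scene view shows the shelf, its wheel toward the robot at (460,295), and the level behind it. In the top view (800 px scale) the level is at (533,297), the mat at (370,298), the wheel at (424,352), and the box, tape, vial and ampoule are to the left.

Run:
```python
from h import *
c=cap('top');P=cloud(c);im=c['pixels'].astype(int);hsv=cv2.cvtColor(c['pixels'],cv2.COLOR_BGR2HSV)
R=lambda q:np.round(q,1)
# level by height in roi
v,u=np.mgrid[:384,:512]
roi=(u>315)&(u<365)&(v>148)&(v<230)
m=roi&(P[...,2]>18)&(P[...,2]<50)
r=cv2.minAreaRect(np.argwhere(m)[:,::-1].astype(np.float32));print('level px',r,np.median(P[m][:,2]))
bx=cv2.boxPoints(r);W=np.array([onz(c,*p,36) for p in bx]);print(R(W),R(W.mean(0)))
q=P[m];d=q[:,:2]-q[:,:2].mean(0);w,V=np.linalg.eigh(d.T@d);print('cloud mean',R(q.mean(0)),'dir',V[:,1],np.ptp(d@V[:,1]),np.ptp(d@V[:,0]))
# deck
roi=(u>180)&(u<312)&(v>135)&(v<265)
m=roi&(P[...,2]>60)&(P[...,2]<85)
r=cv2.minAreaRect(np.argwhere(m)[:,::-1].astype(np.float32));bx=cv2.boxPoints(r);W=np.array([onz(c,*p,72) for p in bx]);print('deck',r);print(R(W),R(W.mean(0)))
# mat
g=(hsv[...,2]<150)&m;g=cv2.morphologyEx(g.astype(np.uint8),cv2.MORPH_CLOSE,np.ones((5,5)));g=cv2.morphologyEx(g,cv2.MORPH_OPEN,np.ones((7,7)))
for cc in cv2.findContours(g,0,2)[0]:
    if cv2.contourArea(cc)>200:
        r=cv2.minAreaRect(cc);W=np.array([onz(c,*p,70) for p in cv2.boxPoints(r)]);print('mat',r);print(R(W),R(W.mean(0)))
mm=cv2.erode(g,np.ones((7,7)))>0
q=P[mm];A=np.c_[q[:,:2],np.ones(len(q))];s=np.linalg.lstsq(A,q[:,2],rcond=None)[0];print('plane',s,R(q.mean(0)))
# wheel
m=roi&(P[...,2]>97)&(P[...,2]<125)
q=np.argwhere(m)[:,::-1].astype(np.float32);print('wheel',len(q),cv2.minEnclosingCircle(q),np.median(P[m][:,2]),R(P[m].mean(0)))
(x,y),_=cv2.minEnclosingCircle(q);print(R(onz(c,x,y,111)))
```

```text
level px ((340.0689392089844, 189.67242431640625), (65.35459899902344, 11.627254486083984), 74.53878784179688) 34.74032778586138
[[578.4  39.   36. ]
 [584.6  14.2  36. ]
 [445.7 -17.8  36. ]
 [439.7   6.8  36. ]] [512.1  10.5  36. ]
cloud mean [511.7   9.9  33.9] dir [-0.9747631  -0.22324181] 142.6324360675374 23.97362667014752
deck ((244.85325622558594, 200.31982421875), (107.58865356445312, 71.67428588867188), 46.444122314453125)
[[525.9 350.7  72. ]
 [628.2 238.5  72. ]
 [458.4  87.2  72. ]
 [358.8 199.   72. ]] [492.8 218.9  72. ]
mat ((238.32391357421875, 192.86727905273438), (72.89869689941406, 54.9549560546875), 46.46879959106445)
[[526.8 326.7  70. ]
 [605.3 240.5  70. ]
 [489.9 137.5  70. ]
 [412.8 223.5  70. ]] [508.7 232.   70. ]
plane [-2.97165207e-01 -3.93218272e-04  2.26922849e+02] [509.6 233.8  75.4]
wheel 370 ((270.5, 226.5), 10.977349281311035) 111.33465323199005 [436.  168.  111.3]
[435.7 168.2 111. ]
```

```bash
cat >> h.py <<'E'
def go(x,y,z,yang,s=None):
    s=s or env.read_state(); R=s['orientation']; d=R.T@(np.array([x,y,z])-s['position'])
    a=np.degrees(np.arctan2(R[1,1],R[0,1])); t=-(yang-a)
    t=(t+90)%180-90
    print('delta',np.round(d,1),'twist',round(t,1),'j6 after approx',s['joint_positions'][5])
E
python3 - <<'E'
from h import *
go(512,10.2,245,103); go(512,10.2,120,103)
E
```

```text
delta [-473.4 -329.3    0. ] twist -34.3 j6 after approx -0.07027782528530213
delta [-473.4 -329.2  125. ] twist -34.3 j6 after approx -0.07027782528530213
```

>>> {"op": "play_rows", "data": {
  "targets": [
    {"delta_pos": [-473.4,-329.3,0],"twist": -34.3},
    {"delta_pos": [-473.4,-329.3,0],"twist": -34.3},
    {"delta_pos": [-473.4,-329.3,0],"twist": -34.3},
    {"delta_pos": [-473.4,-329.3,0],"twist": -34.3},
    {"delta_pos": [-473.4,-329.3,0],"twist": -34.3},
    {"delta_pos": [-473.4,-329.3,0],"twist": -34.3},
    {"delta_pos": [-473.4,-329.3,0],"twist": -34.3},
    {"delta_pos": [-473.4,-329.3,0],"twist": -34.3},
    {"delta_pos": [-473.4,-329.3,0],"twist": -34.3},
    {"delta_pos": [-473.4,-329.3,125],"twist": -34.3},
    {"delta_pos": [-473.4,-329.3,125],"twist": -34.3},
    {"delta_pos": [-473.4,-329.3,125],"twist": -34.3},
    {"delta_pos": [-473.4,-329.3,125],"twist": -34.3}
  ],
  "hand": -1
}}

```text
t: 1.78
position: [512.8, 10.8, 122.2]
orientation: [[-0.974, -0.225, 0.002], [-0.225, 0.974, 0.0], [-0.002, -0.0, -1.0]]
wrist_force: [-0.5, 0.5, 0.3]
gripper_width: 85.5
finger_force: 0.0
```

Run:
```python
from h import *
s=env.read_state();print(s['t'],s['position'],s['joint_positions'])
c=cap('wrist');cv2.imwrite('pics/w1.png',c['pixels']);print(c['fovy'],c['cx'],c['cy'],c['world_from_camera'])
c=cap('top');cv2.imwrite('pics/t2.png',c['pixels'])
```

```text
1.775 [512.78757506  10.75694501 122.22660517] [-5.11769848e-02  9.28004938e-02  1.60701226e+00  2.81526192e-04
  1.43994081e+00 -1.84908049e+00]
59.65666811608037 258.77299175293706 192.6520272521936 [[-2.24262749e-01 -9.34994377e-01 -2.74757590e-01  4.43517258e+02]
 [ 9.74528652e-01 -2.15267313e-01 -6.28799637e-02 -5.60920835e+00]
 [-3.53915755e-04 -2.81860778e-01  9.59455250e-01  2.50948731e+02]
 [ 0.00000000e+00  0.00000000e+00  0.00000000e+00  1.00000000e+00]]
```

View pics/w1.png

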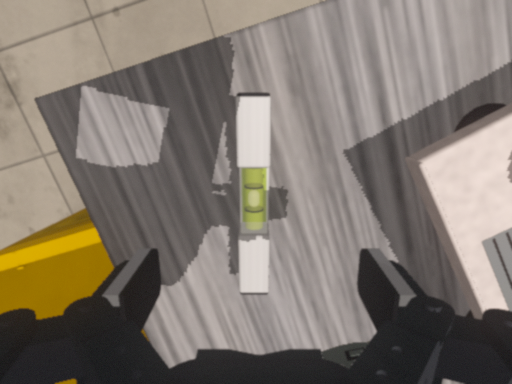

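The wrist view shows the level nearly upright in the picture, its ends at about (254,95) and (254,293), and the bubble around (254,198).

Run:
```python
from h import *
c=cap('wrist');hsv=cv2.cvtColor(c['pixels'],cv2.COLOR_BGR2HSV)
m=((hsv[...,2]>190)&(hsv[...,1]<25)).astype(np.uint8);m[:85]=0;m[300:]=0;m[:,:230]=0;m[:,278:]=0
n,L,st,ce=cv2.connectedComponentsWithStats(m);print([(st[i],ce[i]) for i in range(1,n) if st[i][4]>300])
p=[onz(c,*ce[i],36) for i in range(1,n) if st[i][4]>300]
for q in (onz(c,254,95,36),onz(c,253.7,293,36)):print(q)
if len(p)==2:
  d=p[0]-p[1];print(p,(p[0]+p[1])/2,np.degrees(np.arctan2(d[1],d[0])))
go(512,10.4,21,103)
```

```text
[(array([ 238,   95,   33,   92, 2237], dtype=int32), array([253.8229772 , 130.15154224])), (array([ 240,  236,   29,   54, 1474], dtype=int32), array([254.1614654 , 263.36092266]))]
[445.67153087  -8.34361057  36.        ]
[582.73599935  22.47499828  36.        ]
[array([466.69014328,  -3.69853939,  36.        ]), array([558.8793651 ,  17.41758235,  36.        ])] [512.78475419   6.85952148  36.        ] -167.09883588226725
delta [ 2.000e+00 -1.000e-01  1.024e+02] twist 0.0 j6 after approx -1.8492824326698503
```

>>> {"op": "play_rows", "data": {
  "targets": [
    {"delta_pos": [1,-1,60],"twist": 0},
    {"delta_pos": [1,-1,85],"twist": 0},
    {"delta_pos": [1,-1,99],"twist": 0},
    {"delta_pos": [1,-1,99],"twist": 0},
    {"delta_pos": [1,-1,99],"twist": 0}
  ]
}}

```text
t: 2.55
position: [512.6, 9.2, 23.1]
orientation: [[-0.974, -0.225, 0.003], [-0.225, 0.974, -0.0], [-0.003, -0.001, -1.0]]
wrist_force: [-0.5, 0.4, -0.0]
gripper_width: 85.1
finger_force: 0.0
```

>>> {"op": "play_rows", "data": {
  "targets": [
    {"delta_pos": [0,0,0],"twist": 0},
    {"delta_pos": [0,0,0],"twist": 0},
    {"delta_pos": [0,0,0],"twist": 0},
    {"delta_pos": [0,0,0],"twist": 0},
    {"delta_pos": [0,0,0],"twist": 0},
    {"delta_pos": [0,0,0],"twist": 0},
    {"delta_pos": [0,0,0],"twist": 0},
    {"delta_pos": [0,0,0],"twist": 0}
  ],
  "hand": 1
}}

```text
t: 3.55
position: [511.8, 9.0, 21.8]
orientation: [[-0.974, -0.225, 0.001], [-0.225, 0.974, -0.0], [-0.001, -0.001, -1.0]]
wrist_force: [0.6, -2.5, 6.0]
gripper_width: 20.8
finger_force: 60.0
```

Run:
```python
from h import *
go(510,233.5,150,132.2)
```

```text
delta [ -48.8  219.1 -128.2] twist -29.2 j6 after approx -1.8519687476701612
```

>>> {"op": "play_rows", "data": {
  "targets": [
    {"delta_pos": [0,0,-40],"twist": 0},
    {"delta_pos": [0,0,-90],"twist": 0},
    {"delta_pos": [0,0,-128],"twist": 0},
    {"delta_pos": [-10,40,-128],"twist": -6},
    {"delta_pos": [-20,90,-128],"twist": -14},
    {"delta_pos": [-32,145,-128],"twist": -22},
    {"delta_pos": [-43,190,-128],"twist": -29.2},
    {"delta_pos": [-48.8,219.1,-128],"twist": -29.2},
    {"delta_pos": [-48.8,219.1,-128],"twist": -29.2},
    {"delta_pos": [-48.8,219.1,-110],"twist": -29.2},
    {"delta_pos": [-48.8,219.1,-100],"twist": -29.2},
    {"delta_pos": [-48.8,219.1,-100],"twist": -29.2},
    {"delta_pos": [-48.8,219.1,-100],"twist": -29.2}
  ]
}}

```text
t: 5.18
position: [509.9, 233.3, 121.5]
orientation: [[-0.741, -0.671, 0.0], [-0.671, 0.741, 0.0], [-0.0, -0.0, -1.0]]
wrist_force: [0.8, 0.2, -4.0]
gripper_width: 20.6
finger_force: 59.9
```

Run:
```python
from h import *
s=env.read_state();print(s['t'],s['position'])
a=cap('wrist');b=cap('scene');c=cap('top')
cv2.imwrite('pics/m1.png',np.vstack([np.hstack([cv2.resize(a['pixels'],(400,300)),cv2.resize(c['pixels'][96:288,130:386],(400,300))]),cv2.resize(b['pixels'][150:270,160:360],(500,300))[:, :400].repeat(1,0) if 0 else np.hstack([cv2.resize(b['pixels'][150:270,180:340],(400,300)),np.zeros((300,400,3),np.uint8)])]))
```

```text
5.175 [509.91270347 233.26294155 121.54441597]
```

View pics/m1.png

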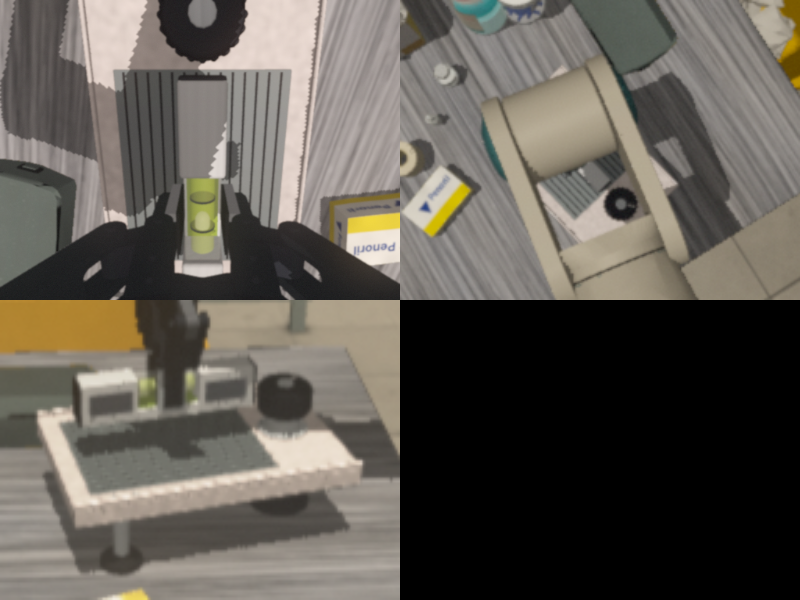

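The wrist crop shows the held level parallel to and centred on the mat (its axis at column 202, mat edges 115 and 291, wheel centre 202). In the scene crop it hovers clear of the wheel.

>>> {"op": "play_rows", "data": {
  "targets": [
    {"delta_pos": [0,0,15],"twist": 0},
    {"delta_pos": [0,0,24],"twist": 0},
    {"delta_pos": [0,0,27],"twist": 0},
    {"delta_pos": [0,0,28.5],"twist": 0},
    {"delta_pos": [0,0,28.5],"twist": 0},
    {"delta_pos": [0,0,28.5],"twist": 0}
  ]
}}

```text
t: 6.08
position: [509.8, 233.7, 93.2]
orientation: [[-0.741, -0.672, 0.001], [-0.672, 0.741, 0.0], [-0.001, -0.0, -1.0]]
wrist_force: [-0.5, 0.4, -3.5]
gripper_width: 20.7
finger_force: 59.9
```

>>> {"op": "play_rows", "data": {
  "targets": [
    {"delta_pos": [0,0,0.7],"twist": 0},
    {"delta_pos": [0,0,1.2],"twist": 0},
    {"delta_pos": [0,0,1.2],"twist": 0}
  ]
}}

```text
t: 6.45
position: [509.8, 233.7, 91.9]
orientation: [[-0.741, -0.672, 0.0], [-0.672, 0.741, 0.0], [-0.0, -0.0, -1.0]]
wrist_force: [-0.6, 0.1, -2.4]
gripper_width: 20.7
finger_force: 60.0
```

Nearly in contact; release (under 1 mm).

>>> {"op": "play_rows", "data": {
  "targets": [
    {"delta_pos": [0,0,0.6],"twist": 0},
    {"delta_pos": [0,0,0.6],"twist": 0}
  ]
}}

```text
t: 6.7
position: [509.8, 233.7, 91.7]
orientation: [[-0.741, -0.672, 0.0], [-0.672, 0.741, 0.0], [-0.0, -0.0, -1.0]]
wrist_force: [-3.2, -2.3, 3.5]
gripper_width: 20.8
finger_force: 60.8
```

>>> {"op": "play_rows", "data": {
  "targets": [
    {"delta_pos": [0,0,0],"twist": 0},
    {"delta_pos": [0,0,0],"twist": 0},
    {"delta_pos": [0,0,0],"twist": 0},
    {"delta_pos": [0,0,0],"twist": 0}
  ],
  "hand": -0.2
}}

```text
t: 7.2
position: [509.7, 233.6, 91.0]
orientation: [[-0.741, -0.672, 0.0], [-0.672, 0.741, 0.0], [-0.0, -0.0, -1.0]]
wrist_force: [0.5, -0.0, 0.2]
gripper_width: 51.2
finger_force: 0.0
```

>>> {"op": "play_rows", "data": {
  "targets": [
    {"delta_pos": [0,0,-30],"twist": 0},
    {"delta_pos": [0,0,-70],"twist": 0},
    {"delta_pos": [0,0,-90],"twist": 0},
    {"delta_pos": [0,0,-90],"twist": 0},
    {"delta_pos": [0,0,-90],"twist": 0},
    {"delta_pos": [0,0,-90],"twist": 0}
  ]
}}

```text
t: 7.95
position: [509.1, 233.5, 179.4]
orientation: [[-0.741, -0.672, -0.002], [-0.672, 0.741, -0.001], [0.002, 0.001, -1.0]]
wrist_force: [0.4, -1.2, 0.2]
gripper_width: 51.4
finger_force: 0.0
```

Run:
```python
from h import *
s=env.read_state();print(s['t'],s['position'],s['gripper_width'],s['wrist_force'],s['joint_positions'])
a=cap('wrist');b=cap('scene')
cv2.imwrite('pics/m2.png',np.vstack([np.hstack([a['pixels'][0:300,56:456],cv2.resize(b['pixels'][150:270,180:340],(400,300))])]))
W=a['pixels'];cv2.imwrite('pics/w2.png',W)
c=a
for z in(95,):
  print([np.round(onz(c,u,v,z),1) for u,v in((200,100),(300,100),(250,200))])
```

```text
7.95 [509.1135286  233.45356928 179.39275923] 51.42060980619168 [ 0.41841633 -1.20720477  0.21634161] [ 3.63968540e-01  1.81438817e-01  1.39241231e+00  8.74243526e-05
  1.57030642e+00 -1.94332769e+00]
[array([483. , 160.4,  95. ]), array([441.7, 206. ,  95. ]), array([510.4, 226. ,  95. ])]
```

View pics/m2.png

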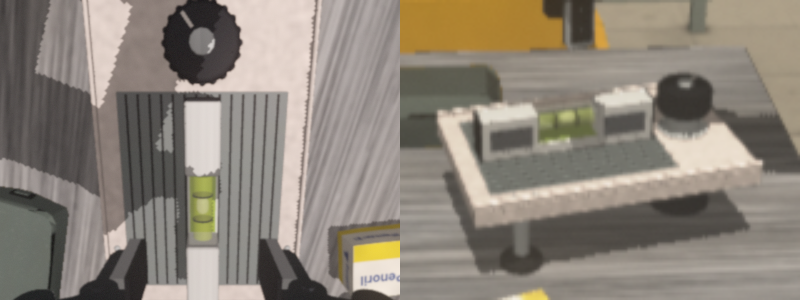

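Run:
```python
from h import *
a=cv2.imread('pics/w2.png');b=cap('scene')['pixels']
cv2.imwrite('pics/m3.png',np.hstack([cv2.resize(a[160:260,230:290],(360,600),interpolation=0),cv2.resize(b[185:225,230:270],(400,600),interpolation=0)]))
```

```text
(no output)
```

View pics/m3.png

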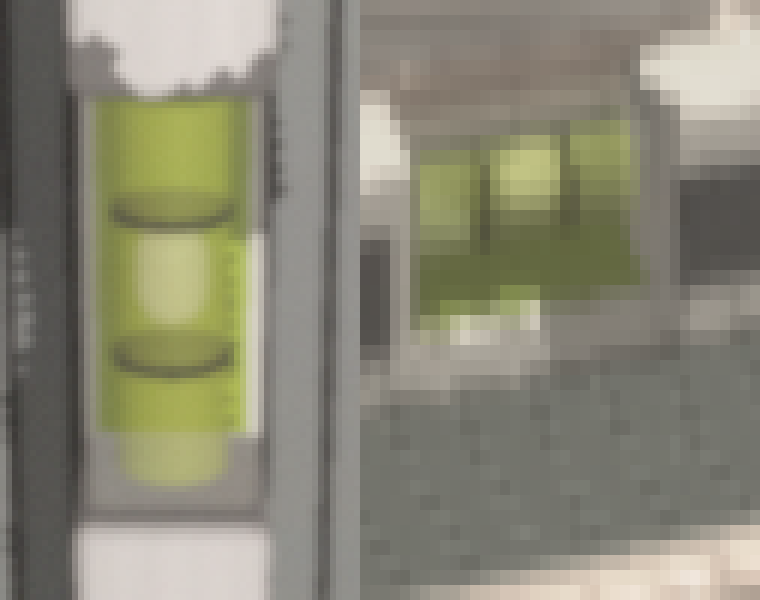

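The zoomed views show the white bubble between the lines with the foot unloaded: its centre is at row 279, and the lines are at about 215 and 360. I'll turn the hand half round so the wrist camera sees the vial while I press the wheel-side shoulder.

>>> {"op": "play_rows", "data": {
  "targets": [
    {"delta_pos": [10,0,0],"twist": 10},
    {"delta_pos": [20,0,0],"twist": 20},
    {"delta_pos": [30,0,0],"twist": 30},
    {"delta_pos": [45.4,0,0],"twist": 42},
    {"delta_pos": [45.4,0,0],"twist": 53},
    {"delta_pos": [45.4,0,0],"twist": 64},
    {"delta_pos": [45.4,0,0],"twist": 75},
    {"delta_pos": [45.4,0,0],"twist": 86},
    {"delta_pos": [45.4,0,0],"twist": 97},
    {"delta_pos": [45.4,0,10],"twist": 108},
    {"delta_pos": [45.4,0,20],"twist": 119},
    {"delta_pos": [45.4,0,30],"twist": 130},
    {"delta_pos": [45.4,0,38],"twist": 141},
    {"delta_pos": [45.4,0,44],"twist": 152},
    {"delta_pos": [45.4,0,49],"twist": 163},
    {"delta_pos": [45.4,0,49],"twist": 174},
    {"delta_pos": [45.4,0,49],"twist": 180},
    {"delta_pos": [45.4,0,49],"twist": 180},
    {"delta_pos": [45.4,0,49],"twist": 180},
    {"delta_pos": [45.4,0,49],"twist": 180}
  ],
  "hand": 1
}}

```text
t: 10.6
position: [476.0, 203.1, 132.0]
orientation: [[0.74, 0.673, -0.0], [0.673, -0.74, 0.0], [0.0, -0.0, -1.0]]
wrist_force: [-0.0, 1.0, 0.5]
gripper_width: 0.2
finger_force: 0.0
```

>>> {"op": "play_rows", "data": {
  "targets": [
    {"delta_pos": [0,0,5],"twist": 0},
    {"delta_pos": [0,0,8],"twist": 0},
    {"delta_pos": [0,0,8],"twist": 0}
  ]
}}

```text
t: 10.98
position: [475.8, 203.1, 123.5]
orientation: [[0.741, 0.672, -0.001], [0.672, -0.741, -0.0], [-0.001, -0.0, -1.0]]
wrist_force: [0.6, 0.5, -0.2]
gripper_width: -0.0
finger_force: 0.0
```

>>> {"op": "play_rows", "data": {
  "targets": [
    {"delta_pos": [0,0,2],"twist": 0},
    {"delta_pos": [0,0,3.5],"twist": 0},
    {"delta_pos": [0,0,3.5],"twist": 0},
    {"delta_pos": [0,0,3.5],"twist": 0}
  ]
}}

```text
t: 11.48
position: [476.1, 203.2, 120.6]
orientation: [[0.741, 0.672, 0.0], [0.672, -0.741, 0.0], [0.0, 0.0, -1.0]]
wrist_force: [-0.1, -0.1, -0.0]
gripper_width: 0.1
finger_force: 0.0
```

>>> {"op": "play_rows", "data": {
  "targets": [
    {"delta_pos": [0,0,1],"twist": 0},
    {"delta_pos": [0,0,2],"twist": 0},
    {"delta_pos": [0,0,2],"twist": 0}
  ]
}}

```text
t: 11.85
position: [475.8, 202.8, 119.1]
orientation: [[0.741, 0.672, -0.0], [0.672, -0.741, -0.001], [-0.001, 0.0, -1.0]]
wrist_force: [-3.8, -3.2, 6.4]
gripper_width: -0.1
finger_force: 3.0
```

>>> {"op": "play_rows", "data": {
  "targets": [
    {"delta_pos": [0,0,0.7],"twist": 0},
    {"delta_pos": [0,0,0.7],"twist": 0},
    {"delta_pos": [0,0,0.7],"twist": 0},
    {"delta_pos": [0,0,0.7],"twist": 0}
  ]
}}

```text
t: 12.35
position: [475.9, 202.8, 118.9]
orientation: [[0.741, 0.672, -0.0], [0.672, -0.741, -0.001], [-0.001, 0.0, -1.0]]
wrist_force: [-6.1, -4.4, 9.8]
gripper_width: 0.0
finger_force: 4.6
```

>>> {"op": "play_rows", "data": {
  "targets": [
    {"delta_pos": [-0.9,0,0.6],"twist": 0},
    {"delta_pos": [-0.9,0,0.6],"twist": 0},
    {"delta_pos": [-0.9,0,0.6],"twist": 0},
    {"delta_pos": [-0.9,0,0.6],"twist": 0},
    {"delta_pos": [-0.9,0,0.6],"twist": 0},
    {"delta_pos": [-0.9,0,0.6],"twist": 0},
    {"delta_pos": [-0.9,0,0.6],"twist": 0},
    {"delta_pos": [-0.9,0,0.6],"twist": 0}
  ]
}}

```text
t: 13.35
position: [475.8, 202.7, 118.9]
orientation: [[0.741, 0.672, 0.002], [0.672, -0.741, 0.001], [0.002, 0.001, -1.0]]
wrist_force: [-4.2, -1.8, 9.6]
gripper_width: 0.3
finger_force: 4.8
```

Run:
```python
from h import *
s=env.read_state();print(s['t'],s['position'],s['wrist_force'])
a=cap('wrist')['pixels'];b=cap('scene')['pixels']
cv2.imwrite('pics/w3.png',a)
cv2.imwrite('pics/m4.png',np.hstack([a[:300,100:412],cv2.resize(b[185:225,225:275],(450,300))]))
```

```text
13.35 [475.8026181  202.69208862 118.85368002] [-4.21381196 -1.77251923  9.56994523]
```

View pics/m4.png

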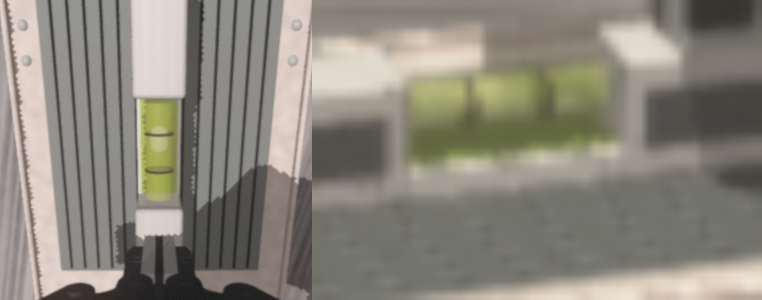

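The wrist picture shows the pressed bubble displaced to the rear: lines at rows 133 and 170, bubble centre near row 139, against a midpoint of 152. That is about 6 mm, so roughly 90° clockwise.

```bash
cat >> h.py <<'E'
def prof(a,r0=95,r1=215,c0=249,c1=269):
    S=cv2.cvtColor(a,cv2.COLOR_BGR2HSV)
    return S[r0:r1,c0:c1]
E
python3 - <<'E'
from h import *
a=cv2.imread('pics/w3.png')
for r in range(96,208,2): print(r,[tuple(a[r,c]) and '%d/%d'%(a[r,c,0],a[r,c,1]) for c in(246,250,254,258,262,266,270,274)])
s=env.read_state();go(435.7-.3,167.5,160,132.2,s)
E
```

```text
96 ['181/186', '181/185', '182/187', '181/186', '178/183', '179/183', '181/186', '177/183']
98 ['133/144', '133/143', '133/143', '133/143', '129/141', '134/144', '134/143', '130/139']
100 ['80/134', '83/135', '86/136', '81/134', '80/134', '82/134', '79/132', '81/134']
102 ['84/144', '83/143', '83/144', '81/142', '82/143', '83/143', '81/140', '81/136']
104 ['86/169', '85/168', '88/173', '93/175', '86/167', '83/161', '81/151', '81/137']
106 ['84/165', '88/172', '90/178', '91/178', '87/172', '84/164', '81/152', '81/137']
108 ['83/164', '87/172', '89/177', '94/180', '88/172', '83/164', '82/153', '80/137']
110 ['84/165', '85/172', '90/178', '92/179', '86/172', '84/165', '81/152', '80/137']
112 ['84/165', '87/172', '89/178', '90/177', '87/172', '83/165', '79/152', '79/138']
114 ['83/162', '86/171', '91/178', '90/178', '84/171', '85/165', '80/152', '78/136']
116 ['83/162', '87/172', '90/178', '91/178', '87/172', '82/164', '81/152', '79/137']
118 ['83/162', '87/172', '89/178', '89/177', '86/171', '83/165', '78/150', '79/136']
120 ['84/161', '87/172', '89/177', '90/177', '86/171', '84/165', '
[... 3138 characters left out ...]
71', '119/176', '117/175', '117/171', '112/162', '107/147', '128/137']
196 ['124/159', '117/171', '120/175', '117/175', '117/171', '115/164', '108/146', '130/138']
198 ['128/153', '117/170', '118/175', '118/175', '117/171', '114/163', '115/146', '131/138']
200 ['133/141', '126/152', '123/166', '120/170', '122/167', '122/153', '129/140', '131/138']
202 ['131/138', '132/139', '131/141', '131/141', '131/141', '131/139', '131/139', '131/138']
204 ['130/138', '129/137', '131/138', '131/138', '129/137', '129/136', '128/136', '130/137']
206 ['124/130', '123/129', '122/129', '122/127', '122/128', '123/128', '122/130', '121/125']
delta [-53.5  -1.1 -41.3] twist -0.0 j6 after approx 1.1655629600005524
```

>>> {"op": "play_rows", "data": {
  "targets": [
    {"delta_pos": [0,0,-20],"twist": 0},
    {"delta_pos": [-10,0,-42],"twist": -5},
    {"delta_pos": [-53,-0.9,-42],"twist": -12},
    {"delta_pos": [-53,-0.9,-42],"twist": -19},
    {"delta_pos": [-53,-0.9,-42],"twist": -19},
    {"delta_pos": [-53,-0.9,-42],"twist": -19},
    {"delta_pos": [-53,-0.9,-42],"twist": -19}
  ],
  "hand": -0.27
}}

```text
t: 14.32
position: [435.7, 167.8, 159.1]
orientation: [[0.483, 0.876, -0.0], [0.876, -0.483, 0.0], [-0.0, -0.0, -1.0]]
wrist_force: [0.8, 0.0, 0.6]
gripper_width: 54.5
finger_force: 0.0
```

Run:
```python
from h import *
a=cv2.imread('pics/w3.png')
s=env.read_state();print(s['t'],s['position'],s['gripper_width'])
go(435.8,167.6,94,151.2,s)
c=cap('wrist');cv2.imwrite('pics/w4.png',c['pixels'])
```

```text
14.325 [435.66581228 167.80656998 159.0836973 ] 54.54903773890152
delta [-0.1  0.2 65.1] twist -0.1 j6 after approx 0.7921946939254562
```

View pics/w4.png

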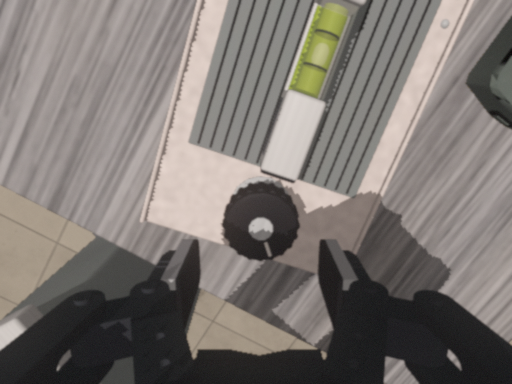

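The wrist view shows the wheel at column 261, centred between the fingers (200 and 320). Descend, grip and turn.

>>> {"op": "play_rows", "data": {
  "targets": [
    {"delta_pos": [0,0,40],"twist": 0},
    {"delta_pos": [0,0,60],"twist": 0},
    {"delta_pos": [0,0,64],"twist": 0},
    {"delta_pos": [0,0,64],"twist": 0}
  ]
}}

```text
t: 14.88
position: [435.8, 167.8, 95.8]
orientation: [[0.482, 0.876, 0.001], [0.876, -0.482, 0.0], [0.0, 0.0, -1.0]]
wrist_force: [0.4, -0.7, -0.6]
gripper_width: 54.1
finger_force: 0.0
```

>>> {"op": "play_rows", "data": {
  "targets": [
    {"delta_pos": [0,0,0],"twist": 0},
    {"delta_pos": [0,0,0],"twist": 0},
    {"delta_pos": [0,0,0],"twist": 0},
    {"delta_pos": [0,0,0],"twist": 0}
  ],
  "hand": 1
}}

```text
t: 15.38
position: [436.7, 167.6, 96.8]
orientation: [[0.482, 0.876, 0.004], [0.876, -0.482, 0.0], [0.002, 0.003, -1.0]]
wrist_force: [1.8, -3.3, 5.7]
gripper_width: 41.2
finger_force: 61.0
```

>>> {"op": "play_rows", "data": {
  "targets": [
    {"delta_pos": [0,0,0],"twist": 8},
    {"delta_pos": [0,0,0],"twist": 16},
    {"delta_pos": [0,0,0],"twist": 24},
    {"delta_pos": [0,0,0],"twist": 32},
    {"delta_pos": [0,0,0],"twist": 38},
    {"delta_pos": [0,0,0],"twist": 38},
    {"delta_pos": [0,0,0],"twist": 38}
  ]
}}

```text
t: 16.25
position: [437.3, 166.9, 96.8]
orientation: [[0.919, 0.393, 0.005], [0.393, -0.919, -0.001], [0.004, 0.003, -1.0]]
wrist_force: [4.5, -6.0, 5.1]
gripper_width: 41.4
finger_force: 61.0
```

>>> {"op": "play_rows", "data": {
  "targets": [
    {"delta_pos": [0,0,0],"twist": 0},
    {"delta_pos": [0,0,0],"twist": 0},
    {"delta_pos": [0,0,0],"twist": -8},
    {"delta_pos": [0,0,0],"twist": -16},
    {"delta_pos": [0,0,0],"twist": -24},
    {"delta_pos": [0,0,0],"twist": -32},
    {"delta_pos": [0,0,0],"twist": -38},
    {"delta_pos": [0,0,0],"twist": -38}
  ],
  "hand": -0.27
}}

```text
t: 17.25
position: [435.2, 167.8, 95.0]
orientation: [[0.482, 0.876, -0.001], [0.876, -0.482, 0.0], [-0.0, -0.001, -1.0]]
wrist_force: [-0.1, -0.2, 0.7]
gripper_width: 54.1
finger_force: 0.0
```

Run:
```python
from h import *
c=cap('wrist');cv2.imwrite('pics/w5.png',c['pixels']);cv2.imwrite('pics/s5.png',cap('scene')['pixels'])
```

>>> {"op": "play_rows", "data": {
  "targets": [
    {"delta_pos": [0,1.2,0],"twist": 0},
    {"delta_pos": [0,1.2,0],"twist": 0},
    {"delta_pos": [0,1.2,0],"twist": 0},
    {"delta_pos": [0,1.2,0],"twist": 0},
    {"delta_pos": [0,1.2,0],"twist": 8},
    {"delta_pos": [0,1.2,0],"twist": 16},
    {"delta_pos": [0,1.2,0],"twist": 24},
    {"delta_pos": [0,1.2,0],"twist": 32},
    {"delta_pos": [0,1.2,0],"twist": 38},
    {"delta_pos": [0,1.2,0],"twist": 38},
    {"delta_pos": [0,1.2,0],"twist": 38}
  ],
  "hand": 1
}}

```text
t: 18.73
position: [436.9, 166.7, 95.5]
orientation: [[0.918, 0.396, 0.001], [0.396, -0.918, -0.001], [0.001, 0.001, -1.0]]
wrist_force: [-0.7, -4.1, 4.9]
gripper_width: 41.9
finger_force: 60.3
```

>>> {"op": "play_rows", "data": {
  "targets": [
    {"delta_pos": [0,0,0],"twist": 0},
    {"delta_pos": [0,0,0],"twist": 0},
    {"delta_pos": [0,0,0],"twist": -8},
    {"delta_pos": [0,0,0],"twist": -16},
    {"delta_pos": [0,0,0],"twist": -24},
    {"delta_pos": [0,0,0],"twist": -32},
    {"delta_pos": [0,0,0],"twist": -38},
    {"delta_pos": [0,0,0],"twist": -38}
  ],
  "hand": -0.27
}}

```text
t: 19.73
position: [436.4, 167.2, 95.0]
orientation: [[0.482, 0.876, -0.0], [0.876, -0.482, 0.0], [0.0, -0.0, -1.0]]
wrist_force: [-0.8, 0.4, -0.6]
gripper_width: 54.4
finger_force: 0.0
```

>>> {"op": "play_rows", "data": {
  "targets": [
    {"delta_pos": [0,0,0],"twist": 0},
    {"delta_pos": [0,0,0],"twist": 0},
    {"delta_pos": [0,0,0],"twist": 0},
    {"delta_pos": [0,0,0],"twist": 0},
    {"delta_pos": [0,0,0],"twist": 8},
    {"delta_pos": [0,0,0],"twist": 16},
    {"delta_pos": [0,0,0],"twist": 24},
    {"delta_pos": [0,0,0],"twist": 32},
    {"delta_pos": [0,0,0],"twist": 38},
    {"delta_pos": [0,0,0],"twist": 38},
    {"delta_pos": [0,0,0],"twist": 38}
  ],
  "hand": 1
}}

```text
t: 21.1
position: [436.9, 166.7, 95.4]
orientation: [[0.918, 0.395, 0.001], [0.395, -0.918, -0.001], [0.001, 0.001, -1.0]]
wrist_force: [1.1, -4.1, 3.4]
gripper_width: 41.5
finger_force: 60.7
```

>>> {"op": "play_rows", "data": {
  "targets": [
    {"delta_pos": [0,0,0],"twist": 0},
    {"delta_pos": [0,0,0],"twist": 0},
    {"delta_pos": [0,0,0],"twist": -8},
    {"delta_pos": [0,0,0],"twist": -16},
    {"delta_pos": [0,0,-30],"twist": -19},
    {"delta_pos": [0,0,-50],"twist": -19},
    {"delta_pos": [0,0,-50],"twist": -19},
    {"delta_pos": [0,0,-50],"twist": -19}
  ],
  "hand": -0.27
}}

```text
t: 22.1
position: [436.1, 167.0, 144.1]
orientation: [[0.741, 0.672, -0.001], [0.672, -0.741, -0.0], [-0.001, -0.001, -1.0]]
wrist_force: [0.4, -0.1, -0.3]
gripper_width: 54.1
finger_force: 0.0
```

Run:
```python
from h import *
s=env.read_state();print(s['t'],s['position'],s['gripper_width'],s['joint_positions'])
go(475.7,202.8,121,132.2,s)
```

```text
22.1 [436.05772381 167.01498724 144.06776911] 54.12276657290316 [ 2.86523020e-01 -5.49666526e-02  1.71150026e+00  2.56656120e-04
  1.48651355e+00  1.12055285e+00]
delta [53.4  0.2 23. ] twist 0.0 j6 after approx 1.12055284590207
```

>>> {"op": "play_rows", "data": {
  "targets": [
    {"delta_pos": [20,0,0],"twist": 0},
    {"delta_pos": [53,0.2,0],"twist": 0},
    {"delta_pos": [53,0.2,10],"twist": 0},
    {"delta_pos": [53,0.2,19],"twist": 0},
    {"delta_pos": [53,0.2,21],"twist": 0},
    {"delta_pos": [53,0.2,21],"twist": 0},
    {"delta_pos": [53,0.2,21],"twist": 0}
  ],
  "hand": 1
}}

```text
t: 22.98
position: [476.0, 202.4, 124.7]
orientation: [[0.741, 0.672, 0.001], [0.672, -0.741, 0.0], [0.001, 0.0, -1.0]]
wrist_force: [0.4, -0.0, -0.4]
gripper_width: -0.1
finger_force: 0.0
```

>>> {"op": "play_rows", "data": {
  "targets": [
    {"delta_pos": [0,0,1],"twist": 0},
    {"delta_pos": [-0.2,0,2],"twist": 0},
    {"delta_pos": [-0.5,0,3],"twist": 0},
    {"delta_pos": [-0.7,0,3.5],"twist": 0},
    {"delta_pos": [-0.7,0,3.5],"twist": 0},
    {"delta_pos": [-0.7,0,3.5],"twist": 0}
  ]
}}

```text
t: 23.72
position: [475.5, 202.0, 120.9]
orientation: [[0.741, 0.672, 0.0], [0.672, -0.741, 0.0], [0.0, 0.0, -1.0]]
wrist_force: [-0.4, -0.9, 2.6]
gripper_width: -0.2
finger_force: 1.3
```

>>> {"op": "play_rows", "data": {
  "targets": [
    {"delta_pos": [-0.5,0,1],"twist": 0},
    {"delta_pos": [-0.7,0,2],"twist": 0},
    {"delta_pos": [-0.7,0,2.5],"twist": 0},
    {"delta_pos": [-0.7,0,2.5],"twist": 0},
    {"delta_pos": [-0.7,0,2.5],"twist": 0}
  ]
}}

```text
t: 24.35
position: [475.2, 201.6, 119.9]
orientation: [[0.741, 0.672, 0.001], [0.672, -0.741, 0.0], [0.001, 0.001, -1.0]]
wrist_force: [-4.7, -2.4, 12.0]
gripper_width: 0.1
finger_force: 6.1
```

>>> {"op": "play_rows", "data": {
  "targets": [
    {"delta_pos": [-0.5,0,0.5],"twist": 0},
    {"delta_pos": [-0.5,0,0.5],"twist": 0},
    {"delta_pos": [-0.5,0,0.5],"twist": 0},
    {"delta_pos": [-0.5,0,0.5],"twist": 0},
    {"delta_pos": [-0.5,0,0.5],"twist": 0},
    {"delta_pos": [-0.5,0,0.5],"twist": 0},
    {"delta_pos": [-0.5,0,0.5],"twist": 0},
    {"delta_pos": [-0.5,0,0.5],"twist": 0},
    {"delta_pos": [-0.5,0,0.5],"twist": 0},
    {"delta_pos": [-0.5,0,0.5],"twist": 0},
    {"delta_pos": [-0.5,0,0.5],"twist": 0},
    {"delta_pos": [-0.5,0,0.5],"twist": 0}
  ]
}}

```text
t: 25.85
position: [475.2, 201.5, 119.8]
orientation: [[0.741, 0.672, 0.003], [0.672, -0.741, 0.001], [0.003, 0.001, -1.0]]
wrist_force: [-4.9, -1.9, 13.4]
gripper_width: -0.1
finger_force: 6.6
```

```bash
cat >> h.py <<'E'
def bub(a):
    b=a[90:195,253:264,0].mean(1);g=a[90:195,253:264,1].mean(1)
    r=np.arange(90,195);G=np.median(g[10:90])
    dark=np.where((g<0.85*G)&(r>112)&(r<192))[0]
    bright=np.where((b>104)&(r>104)&(r<190))[0]
    return [(int(r[i]),int(b[i]),int(g[i])) for i in dark],[int(r[i]) for i in (bright[0],bright[-1])]
E
python3 - <<'E'
from h import *
print(bub(cv2.imread('pics/w3.png')))
F=[]
for i in range(3):
  c=cap('wrist');s=env.read_state();F.append(s['wrist_force'])
  print(bub(c['pixels']))
print(s['t'],np.round(F,1))
cv2.imwrite('pics/w6.png',c['pixels']);np.save('T6',c['world_from_camera'])
cv2.imwrite('pics/m6.png',cv2.resize(c['pixels'][90:210,228:290],(310,600),interpolation=0))
E
```

```text
([(134, 91, 122), (135, 80, 99), (136, 99, 134), (167, 81, 144), (168, 81, 143), (169, 81, 143), (170, 79, 137), (171, 76, 118), (172, 72, 94), (173, 73, 103), (174, 78, 144)], [126, 151])
([(128, 82, 144), (129, 79, 129), (130, 75, 102), (131, 73, 97), (132, 78, 132), (164, 80, 143), (165, 80, 142), (166, 78, 138), (167, 75, 120), (168, 71, 96), (169, 71, 100), (170, 77, 139)], [137, 162])
([(128, 82, 144), (129, 80, 129), (130, 75, 102), (131, 74, 98), (132, 79, 131), (164, 81, 143), (165, 80, 142), (166, 79, 138), (167, 76, 120), (168, 72, 95), (169, 72, 101), (170, 78, 140)], [137, 162])
([(128, 82, 144), (129, 80, 129), (130, 75, 102), (131, 74, 98), (132, 78, 132), (164, 80, 143), (165, 80, 142), (166, 79, 138), (167, 76, 120), (168, 72, 96), (169, 72, 101), (170, 78, 140)], [137, 162])
26.0 [[-3.8 -1.2 13.5]
 [-4.5 -1.5 13.2]
 [-4.  -1.7 14. ]]
```

View pics/m6.png

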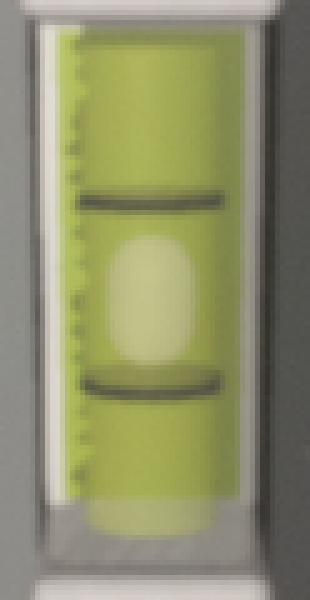

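The zoomed view shows the bubble midway: lines at rows 130.6 and 168.4, bubble 137 to 162. I'll check parallax using the shoulder edges.

Run:
```python
from h import *
c=cap('wrist');a=c['pixels'];g=a[80:215,250:266,2].mean(1)
print([(80+i,int(g[i])) for i in list(range(8,20))+list(range(118,132))])
ax=np.array([.741,.671]);X=lambda r,z:round(float(onz(c,258,r,z)[:2]@ax),2)
print('shoulders',X(93,106),X(206,106));print('bubble ends@95',X(136.5,95),X(162.5,95))
for z in(95,96,97):print('rings',z,X(130.6,z),X(168.4,z))
s=env.read_state();print(s['t'],s['wrist_force'],s['qd'].max())
```

```text
[(88, 220), (89, 217), (90, 209), (91, 197), (92, 184), (93, 160), (94, 139), (95, 142), (96, 138), (97, 134), (98, 139), (99, 155), (198, 147), (199, 146), (200, 147), (201, 145), (202, 139), (203, 129), (204, 133), (205, 160), (206, 185), (207, 198), (208, 205), (209, 211), (210, 214), (211, 215)]
shoulders 559.49 510.82
bubble ends@95 540.54 528.51
rings 95 543.2 525.7
rings 96 543.3 525.91
rings 97 543.4 526.13
26.05 [-4.24862085 -1.8840455  14.03181001] 0.0023091990911096134
```

>>> {"op": "play_rows", "data": {
  "targets": [
    {"delta_pos": [-0.3,0,0.4],"twist": 0},
    {"delta_pos": [-0.3,0,0.4],"twist": 0},
    {"delta_pos": [-0.3,0,0.4],"twist": 0},
    {"delta_pos": [-0.3,0,0.4],"twist": 0},
    {"delta_pos": [-0.3,0,0.4],"twist": 0},
    {"delta_pos": [-0.3,0,0.4],"twist": 0},
    {"delta_pos": [-0.3,0,0.4],"twist": 0},
    {"delta_pos": [-0.3,0,0.4],"twist": 0},
    {"delta_pos": [-0.3,0,0.4],"twist": 0},
    {"delta_pos": [-0.3,0,0.4],"twist": 0},
    {"delta_pos": [-0.3,0,0.4],"twist": 0},
    {"delta_pos": [-0.3,0,0.4],"twist": 0},
    {"delta_pos": [-0.3,0,0.4],"twist": 0},
    {"delta_pos": [-0.3,0,0.4],"twist": 0}
  ]
}}

```text
t: 27.8
position: [475.2, 201.5, 119.8]
orientation: [[0.741, 0.672, 0.003], [0.672, -0.741, 0.001], [0.003, 0.001, -1.0]]
wrist_force: [-4.6, -2.0, 14.0]
gripper_width: -0.0
finger_force: 7.2
```

Run:
```python
from h import *
F=[]
for i in range(4):
  c=cap('wrist');s=env.read_state();F.append(s['wrist_force'])
d,b=bub(c['pixels']);print([x for x in d if x[2]<115],b)
f=np.mean(F,0);print(np.round(F,1),s['t'])
assert 12<f[2]<18
```

```text
[(130, 74, 101), (131, 74, 97), (168, 72, 96), (169, 72, 101)] [136, 161]
[[-4.5 -1.4 14.1]
 [-4.4 -0.5 15. ]
 [-4.2 -0.7 14.7]
 [-3.9 -1.3 13.3]] 28.0
```

```bash
python3 -c "
from rig import env
print(env.job_done())"
```

```text
the job is handed in; nothing more can be done
None
```

I laid the level on the mat and released it, then turned the handwheel about 114° clockwise. I handed the job in at 28 s, still pressing with about 14 N, with the bubble within about 0.5 mm of centre; I didn't touch the box, tape, vial or ampoule.

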